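# Sort prepared vertebrae into their specimen trays

### The job

The four spool-shaped tail vertebrae on the tan preparation pad are finished: stand each one upright, flat on the floor of the square white tray made for its size, the smallest vertebra in the smallest tray and so on up to the largest in the largest. Set each down gently without letting it drop, and leave the toe bone and the claw lying where they are on the pad.

Things in the scene. Friction and masses are not known exactly. Their poses are not given: they have to be found in the camera images.
- vertebra_1_center (a point): The smallest of four tail vertebrae: a brown, round, spool-shaped fossil bone standing on its flat end on the pad, end faces 28 mm across, waist 24 mm across (middle third of the height), 52 mm tall. The point is its centre, half-way up. z is its axis (up); a small ridge (the broken arch) sticks out to its +y side, 4 mm beyond the rim, along the middle 23 mm of the height, so it is best grasped across its x axis.
- vertebra_2_center (a point): The second smallest of four tail vertebrae: a brown, round, spool-shaped fossil bone standing on its flat end on the pad, end faces 36 mm across, waist 31 mm across (middle third of the height), 54 mm tall. The point is its centre, half-way up. z is its axis (up); a small ridge (the broken arch) sticks out to its +y side, 4 mm beyond the rim, along the middle 24 mm of the height, so it is best grasped across its x axis.
- vertebra_3_center (a point): The second largest of four tail vertebrae: a brown, round, spool-shaped fossil bone standing on its flat end on the pad, end faces 44 mm across, waist 38 mm across (middle third of the height), 56 mm tall. The point is its centre, half-way up. z is its axis (up); a small ridge (the broken arch) sticks out to its +y side, 4 mm beyond the rim, along the middle 25 mm of the height, so it is best grasped across its x axis.
- vertebra_4_center (a point): The largest of four tail vertebrae: a brown, round, spool-shaped fossil bone standing on its flat end on the pad, end faces 52 mm across, waist 45 mm across (middle third of the height), 58 mm tall. The point is its centre, half-way up. z is its axis (up); a small ridge (the broken arch) sticks out to its +y side, 4 mm beyond the rim, along the middle 26 mm of the height, so it is best grasped across its x axis.
- tray_1: The smallest of four low square white specimen trays, fixed to the bench right of the pad: 50 mm square inside (56 mm outside), grey floor 3 mm and rim 8 mm above the bench, made for the vertebra 28 mm across. Origin at the centre of its underside, z up, sides along x and y.
- tray_2: The second smallest of four low square white specimen trays, fixed to the bench right of the pad: 58 mm square inside (64 mm outside), grey floor 3 mm and rim 8 mm above the bench, made for the vertebra 36 mm across. Origin at the centre of its underside, z up, sides along x and y.
- tray_3: The second largest of four low square white specimen trays, fixed to the bench right of the pad: 66 mm square inside (72 mm outside), grey floor 3 mm and rim 8 mm above the bench, made for the vertebra 44 mm across. Origin at the centre of its underside, z up, sides along x and y.
- tray_4: The largest of four low square white specimen trays, fixed to the bench right of the pad: 74 mm square inside (80 mm outside), grey floor 3 mm and rim 8 mm above the bench, made for the vertebra 52 mm across. Origin at the centre of its underside, z up, sides along x and y.
- toe_bone_center (a point): A brown toe bone, dumbbell-shaped, lying on the pad among the vertebrae: 46 mm long (its x), 22 mm wide, 18 mm high. The point is its middle, 9 mm up. To be left alone. (The tan pad is firm and fixed, 260 x 340 mm, its top 30 mm above the bench; two small loose stone lumps, 20 mm high, lie near two opposite corners of it.)
- claw_center (a point): A brown curved claw tapering to a point, lying on the pad among the vertebrae: about 52 mm long (its x), 25 mm wide, 16 mm high. The point is near its middle, 8 mm up. To be left alone.
Things that resemble listed ones, but are neither listed nor needed, are in the scene too. What is shaped like the tray_3 but blue or turquoise is not meant.

How it is judged (in metres and radians):
At the end, for the whole second after the job is handed in: Each vertebra stands in the tray of its own size: centre within 16 mm of the tray's centre sideways (anywhere inside the rim), resting on the floor (within 3 mm of height), upright within 0.12 rad, released and at rest (horizontal distance between vertebra_1_center and tray_1 below 0.016 m and z of vertebra_1_center in the frame of tray_1 below 0.032 m and angle between each of vertebra_1_center, vertebra_2_center, vertebra_3_center, vertebra_4_center's own z axis and vertical below 0.12 rad and linear speed of each of vertebra_1, vertebra_2, vertebra_3, vertebra_4 below 0.02 m/s and angular speed of each of vertebra_1, vertebra_2, vertebra_3, vertebra_4 below 0.2 rad/s and horizontal distance between vertebra_2_center and tray_2 below 0.016 m and z of vertebra_2_center in the frame of tray_2 below 0.033 m and horizontal distance between vertebra_3_center and tray_3 below 0.016 m and z of vertebra_3_center in the frame of tray_3 below 0.034 m and horizontal distance between vertebra_4_center and tray_4 below 0.016 m and z of vertebra_4_center in the frame of tray_4 below 0.035 m); the robot touches nothing.
It fails at once if a vertebra falls freely by more than about 2 cm ((contact force between vertebra_1 and anything else below 0.01 N and linear speed of vertebra_1 above 0.65 m/s) or (contact force between vertebra_2 and anything else below 0.01 N and linear speed of vertebra_2 above 0.65 m/s) or (contact force between vertebra_3 and anything else below 0.01 N and linear speed of vertebra_3 above 0.65 m/s) or (contact force between vertebra_4 and anything else below 0.01 N and linear speed of vertebra_4 above 0.65 m/s)).
It fails at once if the toe bone is moved by more than 3 cm (distance of toe_bone_center from where it was at the start of the episode above 0.03 m).
It fails at once if the claw is moved by more than 3 cm (distance of claw_center from where it was at the start of the episode above 0.03 m).
It also fails if it takes over 106 s, if anything falls off the work surface, if the arm or the gripper's body presses on something with over 40 N, if the wrist force passes 120 N, or if a joint passes its speed limit or range.

### The arm

A 6-joint arm with a two-finger parallel gripper is mounted at the origin on the work surface. World frame = base frame: x ahead of the robot, y to its left, z up, the work surface at z = 0. Lengths are in mm, angles in rad, forces in N, time in s.
With the tool pointing down it reaches from about 350 to 775 mm from the base axis. Payload 7.3 kg.
Tool frame: the origin (TCP) lies at the very end of the fingers, on their centre line; the grasp point (between the pads) lies 19 mm behind it; z points along the fingers, y is the line along which they close (so a half turn about z gives the same grasp; the last joint's range is limited). The gripper opens to 92 mm and grips with 3 to 60 N. Pads are 19 mm wide; open, the fingers measure 130 mm over their backs; the gripper's body (75 mm by 190 mm) begins 47 mm behind the grasp point.
Start: joints at [-1.492, 0.342, 1.524, -0, 1.275, -0.146], TCP at [117.05, -511.805, 226.741] pointing down, gripper open.
Joint ranges: [-2.53, 2.53], [-0.77, 2.02], [0.04, 2.7], [-1, 4.14], [0.28, 2.66], [-3.11, 3.11]. Speed limits (rad/s): [2.57, 2.57, 3.14, 3.14, 3.14, 3.14].

### API

Orientations are given as [roll, pitch, yaw] about the fixed x, y, z axes, in that order (R = Rz(yaw) Ry(pitch) Rx(roll)).
In Python, from plant import * gives the robot as it stands.
- The arm moves only by the tool arm_command, never from a script. Its arguments are lists of equal length, an entry for each row: "gripper": the finger opening in mm, from 0 to 91.8; "dp": the shift along the tool's x, y, z in units of 25 mm (1.0 is 25 mm), a list of three; "twist": the turn about the tool's z in units of 5 degrees (1.0 is 5 degrees). A call has exactly 5 rows; each row shifts and turns the commanded pose from where the row before left it, along the tool's axes as they then stand; what a row does not reach is not made up. A row lasts 1/8 s, in which the tool goes at most 62.5 mm and 10.7 degrees, less where a joint would pass 70% of its speed; a pose out of reach is approached as far as the arm can. A call is refused whole if a number of a shift passes 1 or a number of a turn 1, either way. A call with a gripper value outside its range is refused whole. The fingers move at their own pace and stop on an object; the grip force is fixed at half the most. Time passes only in rows, so rows that do not move let the fingers close, or fill a call up. It gives the time, the measured TCP pose, the force, the opening and the grip force at its end, in the units of the state.
- get_obs(): the state, without advancing time (a new reading comes with each control period).
- capture(name): name is "scene" or "top"; returns the picture (420x560x3 uint8, red, green, blue); there is no depth.
- get_calibration(name): a dict with "mtx" (3x3 intrinsics, pixels), "dist_coeffs" ([k1, k2, p1, p2, k3] as OpenCV has them; the pictures are not rectified), "position" and "attitude" of the camera in the world. Camera axes: x right, y down, z forward; pixel columns grow to the right and rows downward; lengths in mm; the calibration is good to about 2 mm. A picture is of the moment at which its call begins. get_calibration takes no time and is no camera call.
- close_job(): hands the job in; it is judged then, once.
The state is a dict: "time": time; "joint_positions": joint angles; "dq": joint speeds; "tau": joint torques, N m; "tool_pos": TCP position; "tcp_rot": TCP orientation; "contact_force": force on the tool from outside, world axes, zero at the start; "moment": the same for the moment, N m; "grip_width": finger opening in mm; "finger_force": force on a finger pad.
Only numpy, scipy, OpenCV 4.12 (cv2) and the standard library are available. Lean on these libraries where they do the work, as an engineer would, in place of code of your own. Each camera call takes 0.05 s, during which the arm holds its last target. There are 200 camera calls.

## Working session

There is one attempt and no reset: what is moved stays moved. The work goes in short steps, Python scripts to look and compute and a tool call to move; the robot and the scene stay as the last step left them, time stands still between calls to the robot, and variables do not carry over. Pictures are saved under pics/ and viewed, at most 14 in all, crops included, and the job is handed in when it is done.

Besides the shell and the picture viewer there is one more tool, called by a JSON object that holds its "method" and its "body". arm_command: Moves the arm, as the interface text tells. Its arguments: {"type":"object","properties":{"gripper":{"type":"array"},"dp":{"type":"array"},"twist":{"type":"array"}},"required":["gripper","dp","twist"]}

```bash
mkdir -p pics; ls
python3 - <<'E'
from plant import *
import cv2
o=get_obs(); print({k:o[k] for k in ('time','tool_pos','tcp_rot','grip_width','contact_force')})
for n in('scene','top'):
    im=capture(n); cv2.imwrite(f'pics/{n}0.png',im[:,:,::-1]); print(n,get_calibration(n))
E
```

```text
pics
{'time': 0.0, 'tool_pos': array([ 117.00529555, -511.37827073,  226.0655435 ]), 'tcp_rot': array([-3.14010024e+00, -1.78937094e-04,  2.24822748e-01]), 'grip_width': 92.09388567596186, 'contact_force': array([ 0.82378311,  0.0058264 , -0.39647422])}
scene {'mtx': array([[401.22313384,   0.        , 281.57510749],
       [  0.        , 401.22313384, 213.95723016],
       [  0.        ,   0.        ,   1.        ]]), 'dist_coeffs': array([-0.04632552,  0.        ,  0.        ,  0.        ,  0.        ]), 'position': array([896.84203628, 328.56842488, 720.24326641]), 'attitude': array([-2.44381694, -0.00629175,  2.32042768])}
top {'mtx': array([[455.71078804,   0.        , 279.97509342],
       [  0.        , 455.71078804, 211.86453181],
       [  0.        ,   0.        ,   1.        ]]), 'dist_coeffs': array([-0.14457449,  0.        ,  0.        ,  0.        ,  0.        ]), 'position': array([ 366.43923934,  -57.00290471, 1196.28260256]), 'attitude': array([-3.01647395,  0.01990811, -1.56045022])}
```

View pics/scene0.png

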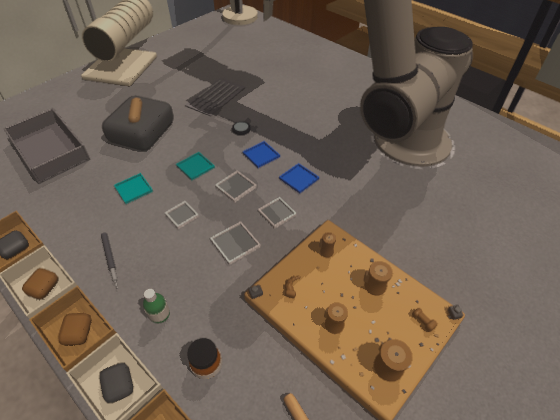

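View pics/top0.png

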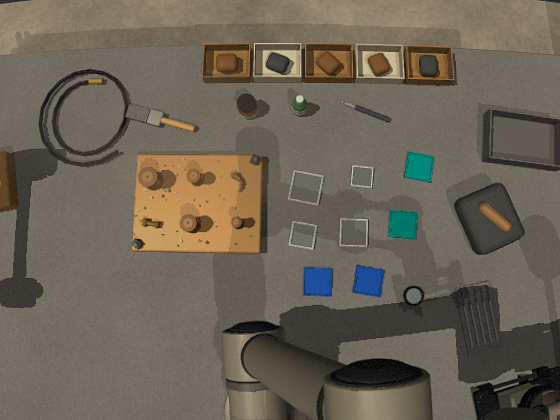

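The scene image shows vertebrae at about (328,243), (379,277), (337,317) and (395,360). The claw is at (291,287) and the toe bone at (424,319). The white trays are at (181,214), (236,185), (277,211) and (235,242), with teal and blue tiles as decoys. In the top image the vertebrae are near (238,222), (195,177), (190,222) and (150,178), and the white trays near (361,176), (303,235), (354,232) and (306,187).

```bash
cat > h.py <<'E'
from plant import *
import cv2, numpy as np
from scipy.spatial.transform import Rotation as Rn
def ray(n,px):
    c=get_calibration(n)
    p=cv2.undistortPoints(np.array(px,float).reshape(-1,1,2),c['mtx'],c['dist_coeffs']).reshape(-1,2)
    d=np.c_[p,np.ones(len(p))]@Rn.from_euler('xyz',c['attitude']).as_matrix().T
    return c['position'],d/np.linalg.norm(d,axis=1)[:,None]
def plane(n,px,z):
    o,d=ray(n,px); return o+d*((z-o[2])/d[:,2])[:,None]
def tri(a,b):
    (o1,d1),(o2,d2)=ray('top',[a]),ray('scene',[b]); d1=d1[0];d2=d2[0]
    s=np.linalg.lstsq(np.c_[d1,-d2],o2-o1,rcond=None)[0]
    p,q=o1+s[0]*d1,o2+s[1]*d2; return (p+q)/2,np.linalg.norm(p-q)
E
python3 - <<'E'
from h import *
C={}
for n in('top','scene'):
    im=cv2.imread(f'pics/{n}0.png'); hsv=cv2.cvtColor(im,cv2.COLOR_BGR2HSV)
    m=((hsv[...,1]<45)&(hsv[...,2]>125)).astype('u1' if 0 else np.uint8)*255
    reg=np.zeros_like(m)
    if n=='top': reg[160:260,280:385]=255
    else: reg[160:275,155:305]=255
    m&=reg
    m=cv2.morphologyEx(m,cv2.MORPH_CLOSE,np.ones((3,3)))
    cs,_=cv2.findContours(m,cv2.RETR_EXTERNAL,cv2.CHAIN_APPROX_NONE)
    for c in cs:
        if cv2.contourArea(c)<150: continue
        r=cv2.minAreaRect(c)
        if n=='top':
            b=plane(n,cv2.boxPoints(r),8)
            e=np.linalg.norm(b-np.roll(b,1,0),axis=1); v=b[1]-b[0]
            print(n,np.round(r[0],1),'c',b.mean(0).round(1),'sides',e.round(1),'ang',np.degrees(np.arctan2(v[1],v[0])).round(1)%90)
        else:
            q=cv2.approxPolyDP(c,8,True).reshape(-1,2)
            b=plane(n,q,8);print(n,len(q),q.mean(0),'c',b.mean(0).round(1))
    im0=im[145:260,125:275] if n=='top' else im[220:400,240:470]
    cv2.imwrite(f'pics/{n}crop.png',cv2.resize(im0,None,fx=5 if n=='top' else 3.3,fy=5 if n=='top' else 3.3,interpolation=cv2.INTER_CUBIC))
E
```

```text
top [361.5 176. ] c [ 613.8 -247.8    8. ] sides [57.  59.6 57.5 59.7] ang 84.6
scene 4 [235.   241.25] c [582.9 -97.1   8. ]
scene 4 [181.25 214.  ] c [ 615.7 -244.9    8. ]
scene 4 [277.5 211.5] c [457.2 -87.7   8. ]
scene 4 [235.75 185.  ] c [ 465.2 -221.6    8. ]
```

View pics/topcrop.png

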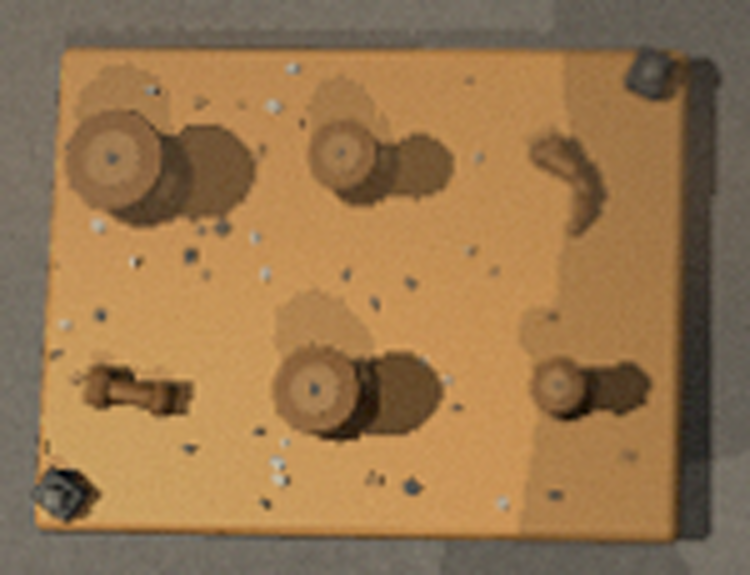

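View pics/scenecrop.png

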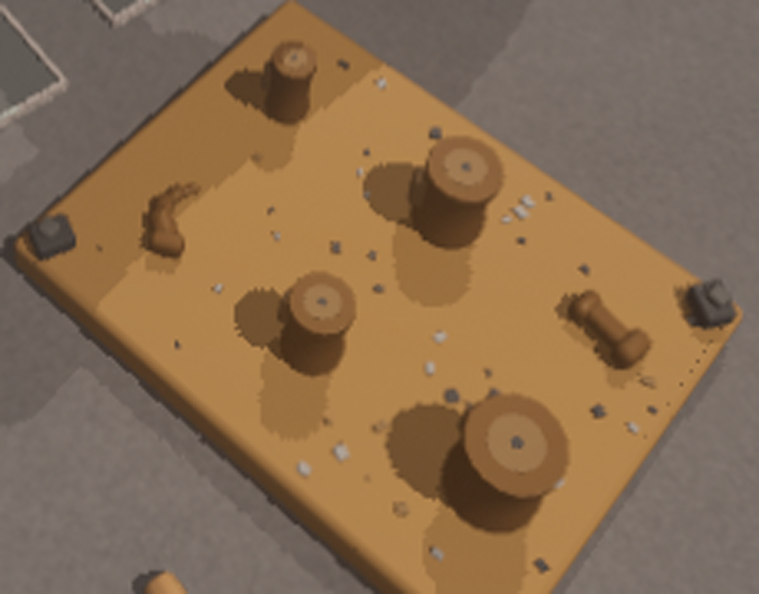

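Enlarged top view: the vertebra end-face centre dots are at crop (112,158), (341,153), (314,389) and (559,383). The claw is at (568,180) and the toe bone at (138,390). In the scene crop the matching dots are at (517,442), (321,301), (466,166) and (294,59).

The other brown things are the claw, toe bone, stones, drawer samples and handles. None of them is spool-shaped with a flat round top.

Run:
```python
from h import *
T={4:(112,158),2:(341,153),3:(314,389),1:(559,383)}; S={4:(517,442),2:(321,301),3:(466,166),1:(294,59)}
for k in range(1,5):
    a=(np.array(T[k])+.5)/5-.5+[125,145]; b=(np.array(S[k])+.5)/3.3-.5+[240,220]
    p,g=tri(a,b); print(k,p.round(1),'gap',g.round(1),'top-plane',plane('top',[a],[82,84,86,88][k-1]).round(1))
q=[((x+.5)/5-.5+125,(y+.5)/5-.5+145) for x,y in [(66,48),(686,52),(672,540),(38,528),(568,180),(138,390)]]
print('pad',plane('top',q,30).round(0))
im=cv2.imread('pics/top0.png').astype(int); hsv=cv2.cvtColor(im.astype(np.uint8),cv2.COLOR_BGR2HSV)
for n,cs in {'top':[(361,176),(303,235),(354,232),(306,187)],'scene':[(181,214),(277,211),(236,185),(235,242)]}.items():
    im=cv2.imread(f'pics/{n}0.png'); g=im.min(2)
    for c in cs:
        x,y=c;w=26 if n=='top' else 30; sub=g[y-w:y+w,x-w:x+w]; 
        m=(sub>np.median(g[y-w:y+w,x-w:x+w])+35).astype(np.uint8)
        nn,l,st,_=cv2.connectedComponentsWithStats(m,connectivity=8); i=1+np.argmax(st[1:,4]); pts=np.argwhere(l==i)[:,::-1]+[x-w,y-w]
        P=plane(n,pts,8)[:,:2]; r=cv2.minAreaRect(P.astype(np.float32)); print(n,c,len(pts),'c',np.round(r[0],1),np.round(r[1],1),round(r[2],1))
b=cv2.imread('pics/top0.png')[145:260,125:275]; b=(255*(b/255.)**.45).astype(np.uint8)
cr=[b[y-14:y+18,x-14:x+26] for x,y in [(112-1,77),(68,31),(63,78),(23,32)]]
cr=[cv2.resize(c,(400,280),interpolation=cv2.INTER_CUBIC) for c in cr if c.size]
cv2.imwrite('pics/ridge.png',np.vstack([np.hstack(cr[:2]),np.hstack(cr[2:])]))
```

```text
1 [482.1  74.9  79.8] gap 1.8 top-plane [[482.3  73.9  82. ]]
2 [597.5 186.5  83.2] gap 0.4 top-plane [[597.2 186.5  84. ]]
3 [477.8 195.6  85.7] gap 0.4 top-plane [[477.8 195.4  86. ]]
4 [593.8 303.8  87.2] gap 0.5 top-plane [[593.8 303.3  88. ]]
pad [[666. 351.  30.]
 [663.  17.  30.]
 [408.  20.  30.]
 [409. 353.  30.]
 [594.  78.  30.]
 [482. 302.  30.]]
top (361, 176) 97 c [ 613.6 -248.2] [56.3 56.8] 84.1
top (303, 235) 77 c [442.9 -88.5] [66.3 41.2] 76.5
top (354, 232) 66 c [ 470.7 -253.1] [80.6 36.5] 27.1
top (306, 187) 65 c [ 609.5 -118.7] [82.9 38. ] 44.8
scene (181, 214) 29 c [ 635.6 -248.8] [16.2 56.5] 1.7
scene (277, 211) 61 c [443.  -87.4] [64.8 35. ] 79.6
scene (236, 185) 42 c [ 486.3 -250.2] [55.4 27.1] 37.7
scene (235, 242) 109 c [600.3 -99.8] [82.  48.2] 77.0
```

View pics/ridge.png

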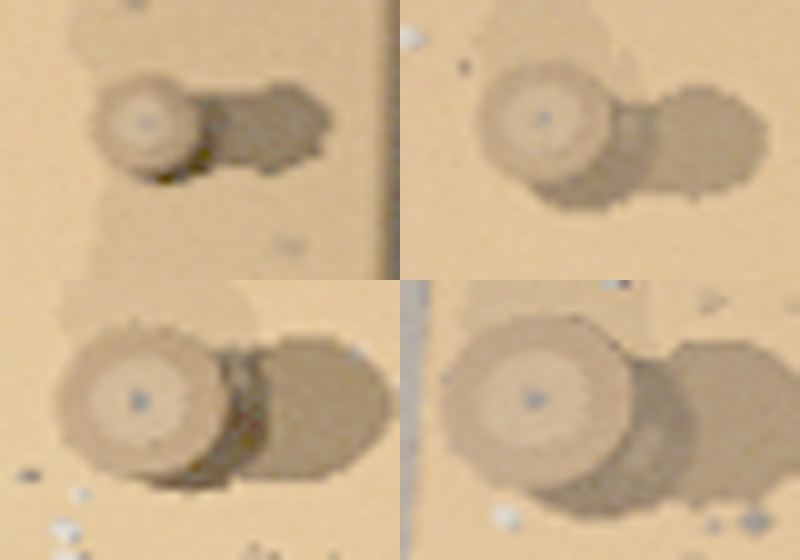

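V2 and V3 show their ridges on the right of the axis at (630,122) and (240,370), and V4 at about (655,435). So the ridges face about world −y, with V3's about 25° towards +x. I'll grasp across world x. Triangulated tops are at 80–87 mm (expected 82–88). Next I'll improve the tray fit.

Run:
```python
from h import *
for n,cs in {'top':[(361,176),(303,235),(354,232),(306,187)],'scene':[(181,214),(277,211),(236,185),(235,242)]}.items():
    im=cv2.imread(f'pics/{n}0.png'); g=im.min(2)
    for k,(x,y) in zip((1,2,3,4),cs):
        w=22 if n=='top' else 30; best=None
        sub=g[y-w:y+w,x-w:x+w]
        th=cv2.morphologyEx(sub,cv2.MORPH_TOPHAT,np.ones((7,7)))
        m=(th>14).astype(np.uint8); m=cv2.morphologyEx(m,cv2.MORPH_CLOSE,np.ones((3,3)))
        nn,l,st,_=cv2.connectedComponentsWithStats(m,connectivity=8); i=1+np.argmax(st[1:,4]); pts=np.argwhere(l==i)[:,::-1]+[x-w,y-w]
        r=cv2.minAreaRect(plane(n,pts,8)[:,:2].astype(np.float32)); print(n,k,len(pts),'c',np.round(r[0],1),np.round(r[1],1),round(r[2],1))
        # rim height: same image corner pixels kept for triangulation
        M=m*255
```

```text
top 1 210 c [ 607.6 -247.4] [57.7 72.6] 84.2
top 2 218 c [455.9 -89.2] [69.6 67.1] 80.7
top 3 272 c [ 470.8 -226.3] [79.1 87.2] 89.8
top 4 294 c [ 581.4 -104. ] [94.7 83.4] 79.0
scene 1 219 c [ 614.4 -244.9] [65.5 58.3] 86.8
scene 2 211 c [457.4 -87.9] [72.3 66.1] 81.6
scene 3 255 c [ 466.1 -220.4] [82.  75.8] 88.1
scene 4 338 c [583.4 -95.2] [88.3 81.4] 79.1
```

Run:
```python
import cv2,numpy as np
a=cv2.imread('pics/top0.png')[160:256,280:384]; b=cv2.imread('pics/scene0.png')[165:270,160:300]
cv2.imwrite('pics/tt.png',cv2.resize(a,None,fx=6,fy=6,interpolation=cv2.INTER_CUBIC))
cv2.imwrite('pics/ts.png',cv2.resize(b,None,fx=5.5,fy=5.5,interpolation=cv2.INTER_CUBIC))
```

```text
(no output)
```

View pics/tt.png

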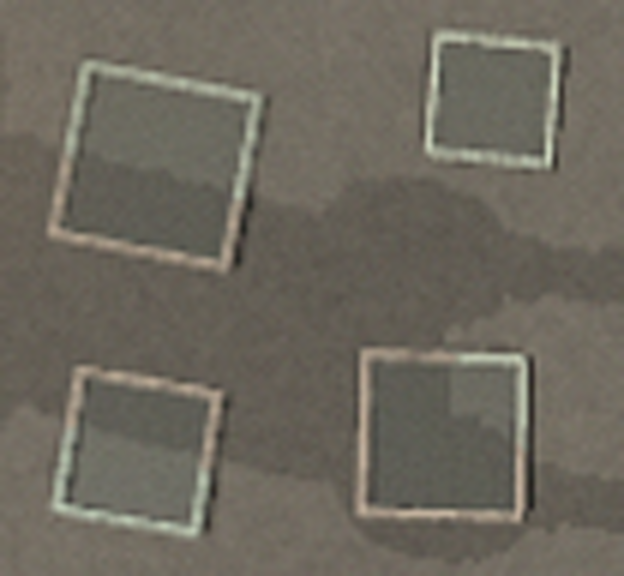

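View pics/ts.png

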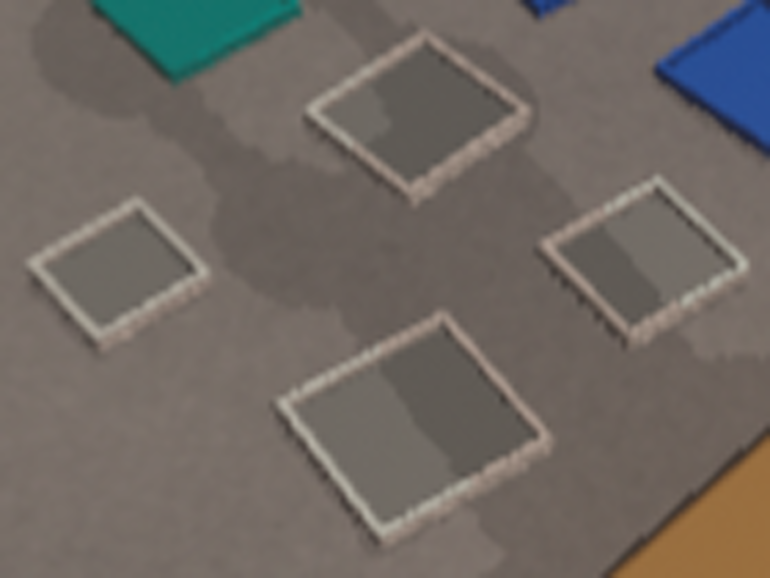

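The crops show four rimmed grey-floored white trays. In the top crop the centres are about (155,166) for the largest, (495,100) for the smallest, (138,452) and (443,436). The scene crop shows the same four, with rim corners that are easy to pick.

Run:
```python
from h import *
# rim corners (outer, top) TL,TR,BR,BL in top crop; same physical corners in scene crop
T={4:[(83,62),(262,95),(230,271),(49,238)],1:[(434,31),(561,42),(552,167),(426,158)],2:[(75,367),(223,391),(203,535),(53,511)],3:[(359,348),(527,352),(524,521),(359,519)]}
S={4:[(383,538),(278,402),(443,312),(550,436)],1:[(101,340),(28,265),(138,198),(210,270)],2:[(630,336),(540,245),(658,177),(748,263)],3:[(415,193),(306,110),(426,31),(531,108)]}
for k in range(1,5):
    t=(np.array(T[k])+.5)/6-.5+[280,160]; s=(np.array(S[k])+.5)/5.5-.5+[160,165]
    b=plane('top',t,8); bs=plane('scene',s,8); e=np.linalg.norm(b-np.roll(b,1,0),axis=1); v=b[1]-b[0]
    z=np.mean([tri(x,y)[0][2] for x,y in zip(t,s)])
    print(k,'top',b.mean(0).round(1),'scene',bs.mean(0).round(1),'sides',e.round(1),'yaw',np.degrees(np.arctan2(v[0],-v[1])).round(1),'rim z',z.round(1))
```

```text
1 top [ 613.2 -248.5    8. ] scene [ 614.5 -246.3    8. ] sides [57.6 57.  56.8 56.1] yaw -4.4 rim z 5.2
2 top [456.  -91.7   8. ] scene [457.4 -90.    8. ] sides [63.6 65.4 63.4 65.9] yaw -8.8 rim z 5.6
3 top [ 464.  -224.3    8. ] scene [ 464.3 -222.1    8. ] sides [74.7 73.9 74.  72. ] yaw -0.9 rim z 6.2
4 top [581.8 -98.9   8. ] scene [583.4 -97.3   8. ] sides [80.4 80.6 80.1 80.8] yaw -10.2 rim z 5.3
```

{"method": "arm_command", "body": {"gripper": [91,91,91,91,91], "dp": [[1,0.2,0],[1,0.2,0],[1,0.2,0],[1,0.2,0],[1,0.2,0]], "twist": [-1,-1,-1,-1,-1]}}

```text
time: 0.72
tool_pos: [241.7, -486.0, 226.2]
tcp_rot: [-3.141, -0.0, 0.664]
contact_force: [-0.3, -0.7, -0.2]
grip_width: 91.1
finger_force: 0.0
```

{"method": "arm_command", "body": {"gripper": [91,91,91,91,91], "dp": [[1,0,0],[1,0,0],[1,0,0],[1,0,0],[1,0,0]], "twist": [-1,-1,-1,-1,-1]}}

```text
time: 1.35
tool_pos: [324.6, -393.5, 226.3]
tcp_rot: [-3.141, -0.0, 1.1]
contact_force: [0.0, 0.5, 0.5]
grip_width: 91.2
finger_force: 0.0
```

{"method": "arm_command", "body": {"gripper": [91,91,91,91,91], "dp": [[1,0.3,0],[1,0.3,0],[1,0.3,0],[1,0.3,0],[1,0.3,0]], "twist": [-1,-1,-1,-1,-1]}}

```text
time: 1.98
tool_pos: [396.5, -285.9, 226.3]
tcp_rot: [-3.141, -0.001, 1.537]
contact_force: [0.1, -0.5, -1.0]
grip_width: 90.6
finger_force: 0.0
```

{"method": "arm_command", "body": {"gripper": [91,91,91,91,91], "dp": [[1,0.2,0.2],[1,0.2,0.2],[1,0.2,0.2],[1,0.2,0.2],[1,0.2,0.2]], "twist": [-0.4,0,0,0,0]}}

```text
time: 2.6
tool_pos: [422.3, -161.1, 201.3]
tcp_rot: [-3.141, -0.0, 1.569]
contact_force: [0.4, -0.7, -0.5]
grip_width: 90.7
finger_force: 0.0
```

{"method": "arm_command", "body": {"gripper": [91,91,91,91,91], "dp": [[0.95,0.24,0.28],[0.95,0.24,0.28],[0.95,0.24,0.28],[0.95,0.24,0.28],[0.95,0.24,0.28]], "twist": [0,0,0,0,0]}}

```text
time: 3.22
tool_pos: [452.6, -42.5, 166.2]
tcp_rot: [-3.141, -0.0, 1.569]
contact_force: [-0.6, 0.0, -0.2]
grip_width: 90.9
finger_force: 0.0
```

{"method": "arm_command", "body": {"gripper": [91,91,91,91,91], "dp": [[1,0.24,0.28],[0.95,0.24,0.28],[0.95,0.24,0.28],[0.8,0.24,0.28],[0,0,0]], "twist": [0,0,0,0,0]}}

```text
time: 3.85
tool_pos: [476.4, 50.0, 137.9]
tcp_rot: [-3.14, -0.0, 1.571]
contact_force: [-0.0, 0.4, 0.4]
grip_width: 91.0
finger_force: 0.0
```

{"method": "arm_command", "body": {"gripper": [91,91,91,91,91], "dp": [[0.5,0.12,0],[0.5,0.12,0],[0,0,0.6],[0,0,0.6],[0,0,0]], "twist": [0,0,0,0,0]}}

```text
time: 4.47
tool_pos: [482.3, 74.3, 108.1]
tcp_rot: [-3.14, 0.0, 1.569]
contact_force: [-1.2, -0.0, 0.8]
grip_width: 91.0
finger_force: 0.0
```

Run:
```python
from h import *
a=capture('scene')[150:340,240:460,::-1]; b=capture('top')[150:275,125:325,::-1]
cv2.imwrite('pics/c1.png',np.hstack([cv2.resize(a,(463,400),interpolation=cv2.INTER_CUBIC),cv2.resize(b,(330,400),interpolation=cv2.INTER_CUBIC)][:1]))
print(get_obs()['tool_pos'])
```

```text
[483.21424244  74.17367972 109.14456165]
```

View pics/c1.png

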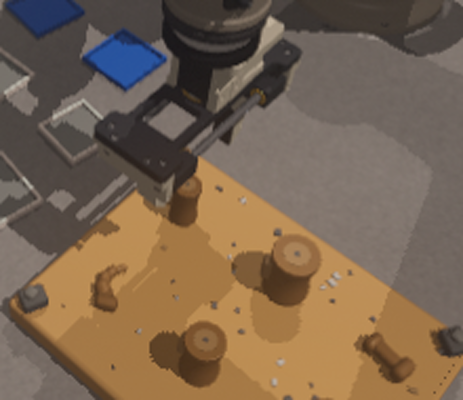

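The fingers straddle V1 (top at (186,185) in the crop), and the claw and the other bones are clear. Descending.

{"method": "arm_command", "body": {"gripper": [91,91,91,91,91], "dp": [[0,0,0.8],[0,0,0.8],[0,0,0.8],[0,0,0.4],[0,0,0]], "twist": [0,0,0,0,0]}}

```text
time: 5.2
tool_pos: [482.9, 74.0, 38.7]
tcp_rot: [-3.141, 0.0, 1.569]
contact_force: [0.2, -0.2, -0.7]
grip_width: 91.1
finger_force: 0.0
```

{"method": "arm_command", "body": {"gripper": [40,20,15,15,15], "dp": [[0,0,0],[0,0,0],[0,0,0],[0,0,0],[0,0,0]], "twist": [0,0,0,0,0]}}

```text
time: 5.82
tool_pos: [482.9, 74.0, 38.7]
tcp_rot: [3.142, 0.0, 1.569]
contact_force: [0.1, 0.4, -0.9]
grip_width: 45.6
finger_force: 0.0
```

{"method": "arm_command", "body": {"gripper": [15,15,15,15,15], "dp": [[0,0,0],[0,0,0],[0,0,0],[0,0,0],[0,0,0]], "twist": [0,0,0,0,0]}}

```text
time: 6.45
tool_pos: [482.8, 74.0, 38.6]
tcp_rot: [-3.141, 0.0, 1.569]
contact_force: [-0.4, -0.8, -0.8]
grip_width: 26.7
finger_force: 29.9
```

{"method": "arm_command", "body": {"gripper": [15,15,15,15,15], "dp": [[0,0,-0.3],[0,0,-0.7],[0,0,-0.8],[-0.5,0.2,-0.8],[-1,0.4,-0.4]], "twist": [0,0,0,0,0]}}

```text
time: 7.08
tool_pos: [498.3, 36.7, 115.4]
tcp_rot: [3.14, 0.0, 1.57]
contact_force: [0.6, -0.1, -0.8]
grip_width: 26.2
finger_force: 29.9
```

{"method": "arm_command", "body": {"gripper": [15,15,15,15,15], "dp": [[-1,0.4,0],[-1,0.4,0],[-1,0.4,0],[-1,0.4,0],[-1,0.4,0]], "twist": [0,0,0,0,0]}}

```text
time: 7.7
tool_pos: [547.9, -89.5, 114.2]
tcp_rot: [3.141, 0.0, 1.569]
contact_force: [0.3, -0.0, -0.5]
grip_width: 26.2
finger_force: 29.9
```

{"method": "arm_command", "body": {"gripper": [15,15,15,15,15], "dp": [[-1,0.4,0],[-1,0.4,0],[-1,0.4,0],[-1,0.4,0],[-1,0.4,0]], "twist": [0,0,0,0,0]}}

```text
time: 8.32
tool_pos: [597.5, -214.5, 114.2]
tcp_rot: [3.141, 0.0, 1.569]
contact_force: [-0.1, -0.4, -1.6]
grip_width: 26.3
finger_force: 29.9
```

{"method": "arm_command", "body": {"gripper": [15,15,15,15,15], "dp": [[-0.9,0.4,0],[-0.5,0.2,0],[0,0.2,0],[0,0,0],[0,0,0]], "twist": [0,0,0,0,0]}}

```text
time: 8.95
tool_pos: [617.1, -247.7, 113.8]
tcp_rot: [-3.141, -0.0, 1.57]
contact_force: [0.2, -0.2, -0.6]
grip_width: 26.4
finger_force: 29.9
```

{"method": "arm_command", "body": {"gripper": [15,15,15,15,15], "dp": [[0,-0.13,0.8],[0,0,1],[0,0,1],[0,0,0.8],[0,0,0.3]], "twist": [0,0,0,0,0]}}

```text
time: 9.57
tool_pos: [613.2, -247.8, 15.0]
tcp_rot: [-3.14, -0.001, 1.569]
contact_force: [0.8, 0.5, -1.8]
grip_width: 26.3
finger_force: 29.9
```

{"method": "arm_command", "body": {"gripper": [15,15,15,15,15], "dp": [[0,0,0.05],[0,0,0.04],[0,0,0.03],[0,0,0],[0,0,0]], "twist": [0,0,0,0,0]}}

```text
time: 10.2
tool_pos: [614.1, -248.8, 13.5]
tcp_rot: [3.141, 0.0, 1.569]
contact_force: [0.0, -1.1, -0.7]
grip_width: 26.6
finger_force: 29.9
```

Run:
```python
from h import *
a=capture('scene')[120:290,120:340,::-1]
cv2.imwrite('pics/c2.png',cv2.resize(a,None,fx=3,fy=3,interpolation=cv2.INTER_CUBIC))
o=get_obs();print(o['tool_pos'],o['contact_force'])
```

```text
[ 614.02795881 -248.7728056    13.38887141] [-1.24396577  0.48327285 -1.24705337]
```

View pics/c2.png

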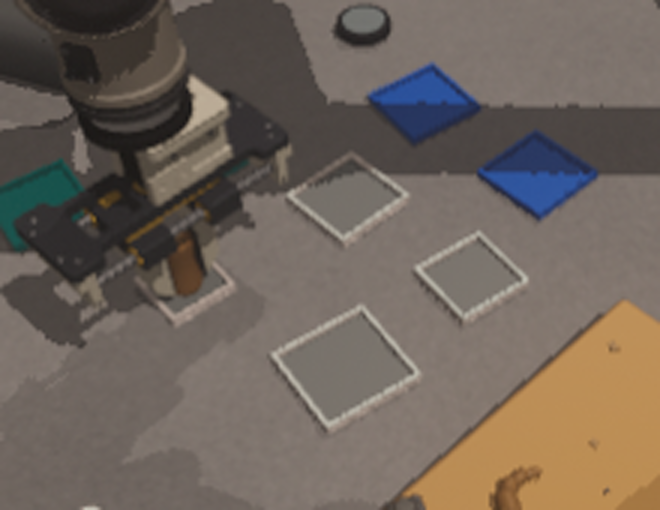

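V1 hangs inside tray 1 (about (187,275) in the crop), clear of the rim. Lowering to contact, then opening.

{"method": "arm_command", "body": {"gripper": [15,15,15,15,15], "dp": [[0,0,0.04],[0,0,0.02],[0,0,0.02],[0,0,0],[0,0,0]], "twist": [0,0,0,0,0]}}

```text
time: 10.88
tool_pos: [614.0, -248.8, 11.6]
tcp_rot: [3.141, 0.0, 1.569]
contact_force: [-2.1, 1.0, 5.0]
grip_width: 26.9
finger_force: 29.9
```

{"method": "arm_command", "body": {"gripper": [40,60,60,60,60], "dp": [[0,0,0],[0,0,0],[0,0,0],[0,0,0],[0,0,-0.5]], "twist": [0,0,0,0,0]}}

```text
time: 11.5
tool_pos: [613.3, -248.3, 23.1]
tcp_rot: [-3.139, -0.001, 1.569]
contact_force: [-0.2, -0.3, -0.2]
grip_width: 59.5
finger_force: 0.0
```

{"method": "arm_command", "body": {"gripper": [60,60,85,91,91], "dp": [[0,0,-1],[0,0,-1],[0.5,0,-1],[1,0,-0.7],[1,0,0]], "twist": [0,0,0,0,0]}}

```text
time: 12.12
tool_pos: [614.8, -184.7, 118.0]
tcp_rot: [3.139, 0.001, 1.569]
contact_force: [0.8, -0.0, -0.0]
grip_width: 85.7
finger_force: 0.0
```

{"method": "arm_command", "body": {"gripper": [91,91,91,91,91], "dp": [[1,-0.1,0],[1,-0.1,0],[1,-0.1,0],[1,-0.1,0],[1,-0.1,0]], "twist": [0,0,0,0,0]}}

```text
time: 12.75
tool_pos: [601.5, -59.4, 115.9]
tcp_rot: [-3.141, -0.0, 1.569]
contact_force: [-0.1, 0.9, -0.4]
grip_width: 91.1
finger_force: 0.0
```

{"method": "arm_command", "body": {"gripper": [91,91,91,91,91], "dp": [[1,0,0],[1,0,0],[1,0,0],[1,0,0],[1,0,0]], "twist": [0,0,0,0,0]}}

```text
time: 13.38
tool_pos: [601.6, 65.5, 115.8]
tcp_rot: [-3.141, 0.0, 1.569]
contact_force: [0.4, -0.8, -0.2]
grip_width: 90.7
finger_force: 0.0
```

{"method": "arm_command", "body": {"gripper": [91,91,91,91,91], "dp": [[1,0,0],[1,0,0],[1,0,0],[0.8,0,0],[0,0,0]], "twist": [0,0,0,0,0]}}

```text
time: 14.0
tool_pos: [601.9, 160.4, 115.9]
tcp_rot: [-3.141, 0.0, 1.571]
contact_force: [0.7, -0.2, -0.2]
grip_width: 91.2
finger_force: 0.0
```

{"method": "arm_command", "body": {"gripper": [91,91,91,91,91], "dp": [[0.6,-0.1,0],[0.45,-0.08,0],[0,0,0.5],[0,0,0],[0,0,0]], "twist": [0,0,0,0,0]}}

```text
time: 14.62
tool_pos: [597.9, 184.6, 103.4]
tcp_rot: [-3.141, 0.0, 1.568]
contact_force: [0.9, -0.2, 0.2]
grip_width: 90.7
finger_force: 0.0
```

Run:
```python
from h import *
im=capture('scene'); a=im[150:400,140:470,::-1]
cv2.imwrite('pics/c3.png',cv2.resize(a,None,fx=2.3,fy=2.3,interpolation=cv2.INTER_CUBIC))
o=get_obs();print(o['tool_pos'],o['contact_force'])
```

```text
[598.03590122 184.66277062 103.65198074] [0.81909416 0.22821341 0.93426271]
```

View pics/c3.png

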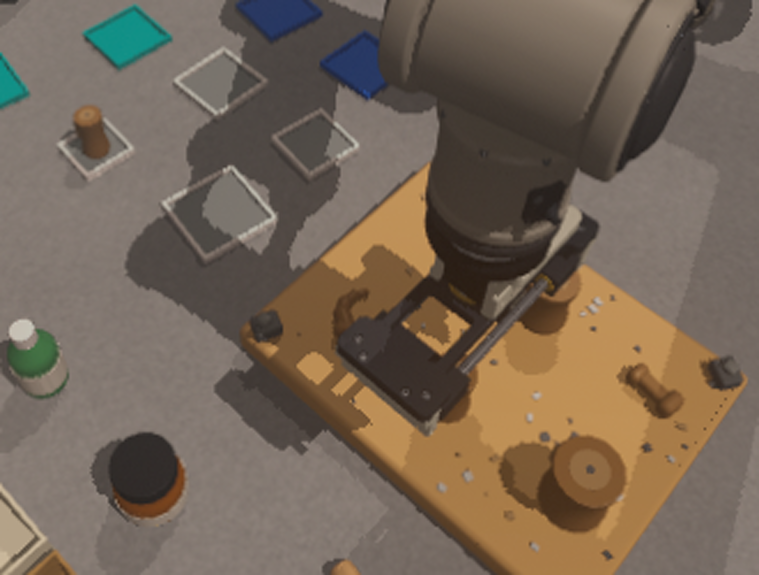

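V1 stands upright, centred in tray 1 (crop (93,130), top (88,117)). V2 is hidden under the hand, and the measured tool position is within 2 mm of its location. Descending with a small correction.

{"method": "arm_command", "body": {"gripper": [91,91,91,91,91], "dp": [[0.07,0,0.7],[0,0,0.8],[0,0,0.8],[0,0,0.3],[0,0,0]], "twist": [0,0,0,0,0]}}

```text
time: 15.3
tool_pos: [597.5, 186.7, 37.9]
tcp_rot: [-3.14, 0.0, 1.569]
contact_force: [0.3, -0.5, 1.2]
grip_width: 90.9
finger_force: 0.0
```

{"method": "arm_command", "body": {"gripper": [40,22,22,22,22], "dp": [[0,0,0],[0,0,0],[0,0,0],[0,0,0],[0,0,0]], "twist": [0,0,0,0,0]}}

```text
time: 15.92
tool_pos: [597.9, 186.8, 38.7]
tcp_rot: [3.142, 0.0, 1.569]
contact_force: [0.2, -0.5, 0.8]
grip_width: 45.6
finger_force: 0.0
```

{"method": "arm_command", "body": {"gripper": [22,22,22,22,22], "dp": [[0,0,0],[0,0,0],[0,0,0],[0,0,0],[0,0,0]], "twist": [0,0,0,0,0]}}

```text
time: 16.55
tool_pos: [597.8, 186.8, 38.6]
tcp_rot: [-3.141, 0.0, 1.569]
contact_force: [-0.8, 0.7, -0.1]
grip_width: 34.5
finger_force: 29.9
```

{"method": "arm_command", "body": {"gripper": [22,22,22,22,22], "dp": [[0,0,-0.3],[0,0,-0.7],[0,0,-0.8],[-0.5,-0.2,-0.8],[-1,-0.5,-0.4]], "twist": [0,0,0,0,0]}}

```text
time: 17.18
tool_pos: [580.8, 149.0, 116.1]
tcp_rot: [3.138, -0.0, 1.57]
contact_force: [0.6, -1.3, -1.2]
grip_width: 34.4
finger_force: 29.9
```

{"method": "arm_command", "body": {"gripper": [22,22,22,22,22], "dp": [[-1,-0.5,0],[-1,-0.5,0],[-1,-0.5,0],[-1,-0.5,0],[-1,-0.5,0]], "twist": [0,0,0,0,0]}}

```text
time: 17.8
tool_pos: [516.9, 23.0, 114.9]
tcp_rot: [3.14, 0.0, 1.568]
contact_force: [-0.8, 0.0, -0.5]
grip_width: 34.7
finger_force: 29.9
```

{"method": "arm_command", "body": {"gripper": [22,22,22,22,22], "dp": [[-1,-0.5,0],[-1,-0.6,0],[-1,-0.6,0],[-1,-0.5,0],[-0.6,-0.3,0]], "twist": [0,0,0,0,0]}}

```text
time: 18.42
tool_pos: [454.1, -91.8, 114.7]
tcp_rot: [3.141, 0.001, 1.567]
contact_force: [-0.0, 0.6, -0.6]
grip_width: 34.2
finger_force: 29.9
```

{"method": "arm_command", "body": {"gripper": [22,22,22,22,22], "dp": [[0,0,0.6],[0,0,0.8],[0,0,0],[0,0,0],[0,0,0]], "twist": [0,0,0,0,0]}}

```text
time: 19.05
tool_pos: [455.3, -90.5, 79.6]
tcp_rot: [3.14, 0.001, 1.569]
contact_force: [-0.1, -0.1, -1.0]
grip_width: 34.6
finger_force: 29.9
```

{"method": "arm_command", "body": {"gripper": [22,22,22,22,22], "dp": [[0,0.04,0.7],[0,0,0.8],[0,0,0.7],[0,0,0.3],[0,0,0]], "twist": [0,0,0,0,0]}}

```text
time: 19.68
tool_pos: [455.9, -90.4, 16.3]
tcp_rot: [-3.141, 0.0, 1.569]
contact_force: [-0.9, 0.3, -0.6]
grip_width: 34.3
finger_force: 29.9
```

{"method": "arm_command", "body": {"gripper": [22,22,22,22,22], "dp": [[0,0,0.04],[0,0,0.04],[0,0,0.04],[0,0,0.02],[0,0,0]], "twist": [0,0,0,0,0]}}

```text
time: 20.3
tool_pos: [455.8, -90.4, 12.7]
tcp_rot: [-3.142, 0.0, 1.569]
contact_force: [-0.1, -0.0, -0.3]
grip_width: 34.5
finger_force: 29.9
```

{"method": "arm_command", "body": {"gripper": [22,22,22,22,22], "dp": [[0,0,0.03],[0,0,0.02],[0,0,0],[0,0,0],[0,0,0]], "twist": [0,0,0,0,0]}}

```text
time: 20.92
tool_pos: [455.8, -90.4, 11.6]
tcp_rot: [3.141, 0.0, 1.569]
contact_force: [-0.3, 0.7, 3.5]
grip_width: 34.7
finger_force: 30.0
```

{"method": "arm_command", "body": {"gripper": [50,66,66,66,66], "dp": [[0,0,0],[0,0,0],[0,0,0],[0,0,0],[0,0,-0.5]], "twist": [0,0,0,0,0]}}

```text
time: 21.55
tool_pos: [455.2, -90.2, 23.8]
tcp_rot: [-3.14, -0.001, 1.569]
contact_force: [-0.1, -0.7, -0.6]
grip_width: 65.7
finger_force: 0.0
```

{"method": "arm_command", "body": {"gripper": [66,66,85,91,91], "dp": [[0,0,-1],[0,0,-1],[0.5,0,-1],[1,0,-0.7],[1,0.1,0]], "twist": [0,0,0,0,0]}}

```text
time: 22.18
tool_pos: [459.3, -27.5, 118.7]
tcp_rot: [3.138, 0.001, 1.568]
contact_force: [-0.4, 0.7, 0.1]
grip_width: 89.3
finger_force: 0.0
```

{"method": "arm_command", "body": {"gripper": [91,91,91,91,91], "dp": [[1,0.1,0],[1,0.1,0],[1,0.1,0],[1,0.1,0],[1,0.1,0]], "twist": [0,0,0,0,0]}}

```text
time: 22.8
tool_pos: [471.3, 97.9, 117.3]
tcp_rot: [3.141, 0.0, 1.569]
contact_force: [0.6, -0.2, -0.5]
grip_width: 91.1
finger_force: 0.0
```

{"method": "arm_command", "body": {"gripper": [91,91,91,91,91], "dp": [[1,0.1,0],[1,0.1,0],[1,0.1,0],[0.8,0,0],[0,0,0]], "twist": [0,0,0,0,0]}}

```text
time: 23.42
tool_pos: [478.8, 193.0, 117.1]
tcp_rot: [3.141, -0.0, 1.571]
contact_force: [0.1, -0.8, 1.1]
grip_width: 91.0
finger_force: 0.0
```

{"method": "arm_command", "body": {"gripper": [91,91,91,91,91], "dp": [[0.1,-0.04,0.5],[0,0,0.8],[0,0,0.8],[0,0,0.7],[0,0,0.3]], "twist": [0,0,0,0,0]}}

```text
time: 24.05
tool_pos: [477.0, 193.6, 37.5]
tcp_rot: [-3.139, 0.001, 1.568]
contact_force: [0.8, -0.7, -0.2]
grip_width: 91.0
finger_force: 0.0
```

{"method": "arm_command", "body": {"gripper": [60,30,30,30,30], "dp": [[0,0,0],[0,0,0],[0,0,0],[0,0,0],[0,0,0]], "twist": [0,0,0,0,0]}}

```text
time: 24.68
tool_pos: [478.0, 194.6, 39.1]
tcp_rot: [3.141, 0.0, 1.569]
contact_force: [-0.3, 0.3, -0.1]
grip_width: 45.4
finger_force: 0.0
```

{"method": "arm_command", "body": {"gripper": [30,30,30,30,30], "dp": [[0,0,0],[0,0,0],[0,0,0],[0,0,0],[0,0,0]], "twist": [0,0,0,0,0]}}

```text
time: 25.3
tool_pos: [478.0, 194.6, 39.1]
tcp_rot: [3.141, -0.0, 1.569]
contact_force: [-1.1, 0.7, 3.7]
grip_width: 42.9
finger_force: 30.0
```

{"method": "arm_command", "body": {"gripper": [30,30,30,30,30], "dp": [[0,0,-0.3],[0,0,-0.7],[0,0,-0.8],[-0.5,0,-0.8],[-1,0,-0.4]], "twist": [0,0,0,0,0]}}

```text
time: 25.92
tool_pos: [477.9, 157.2, 114.9]
tcp_rot: [3.141, -0.0, 1.57]
contact_force: [0.4, -0.4, -2.7]
grip_width: 42.3
finger_force: 30.0
```

{"method": "arm_command", "body": {"gripper": [30,30,30,30,30], "dp": [[-1,-0.05,0],[-1,-0.05,0],[-1,-0.05,0],[-1,-0.05,0],[-1,-0.05,0]], "twist": [0,0,0,0,0]}}

```text
time: 26.55
tool_pos: [470.9, 31.3, 113.9]
tcp_rot: [-3.141, 0.0, 1.569]
contact_force: [0.1, -0.0, -1.0]
grip_width: 42.6
finger_force: 30.0
```

{"method": "arm_command", "body": {"gripper": [30,30,30,30,30], "dp": [[-1,-0.05,0],[-1,-0.05,0],[-1,-0.05,0],[-1,-0.05,0],[-1,-0.05,0]], "twist": [0,0,0,0,0]}}

```text
time: 27.18
tool_pos: [464.3, -93.6, 113.9]
tcp_rot: [-3.141, -0.0, 1.569]
contact_force: [0.4, -0.4, -2.2]
grip_width: 42.7
finger_force: 30.0
```

{"method": "arm_command", "body": {"gripper": [30,30,30,30,30], "dp": [[-1,-0.05,0],[-1,0,0],[-1,0,0],[-1,0,0],[-0.9,0,0]], "twist": [0,0,0,0,0]}}

```text
time: 27.8
tool_pos: [462.9, -216.1, 113.9]
tcp_rot: [-3.141, -0.0, 1.568]
contact_force: [-0.2, -0.9, -2.3]
grip_width: 42.6
finger_force: 30.0
```

{"method": "arm_command", "body": {"gripper": [30,30,30,30,30], "dp": [[-0.2,0,0],[0,0,0.6],[0,0,0.8],[0,0,0],[0,0,0]], "twist": [0,0,0,0,0]}}

```text
time: 28.42
tool_pos: [463.4, -219.8, 79.0]
tcp_rot: [-3.141, -0.0, 1.569]
contact_force: [0.2, -0.5, -1.7]
grip_width: 43.0
finger_force: 30.0
```

{"method": "arm_command", "body": {"gripper": [30,30,30,30,30], "dp": [[-0.12,0,0.7],[0,0,0.8],[0,0,0.7],[0,0,0.28],[0,0,0]], "twist": [0,0,0,0,0]}}

```text
time: 29.05
tool_pos: [463.5, -223.4, 17.2]
tcp_rot: [3.141, 0.0, 1.569]
contact_force: [0.4, -0.0, -2.0]
grip_width: 42.6
finger_force: 30.0
```

{"method": "arm_command", "body": {"gripper": [30,30,30,30,30], "dp": [[0,0,0.04],[0,0,0.04],[0,0,0.04],[0,0,0.02],[0,0,0]], "twist": [0,0,0,0,0]}}

```text
time: 29.68
tool_pos: [463.2, -223.4, 13.4]
tcp_rot: [-3.142, 0.0, 1.569]
contact_force: [0.2, 0.3, -1.5]
grip_width: 43.1
finger_force: 30.0
```

{"method": "arm_command", "body": {"gripper": [30,30,30,30,30], "dp": [[0,0,0.04],[0,0,0.02],[0,0,0],[0,0,0],[0,0,0]], "twist": [0,0,0,0,0]}}

```text
time: 30.3
tool_pos: [463.3, -223.4, 12.1]
tcp_rot: [3.141, 0.0, 1.569]
contact_force: [-0.7, 1.9, 2.4]
grip_width: 42.5
finger_force: 30.0
```

{"method": "arm_command", "body": {"gripper": [60,74,74,74,74], "dp": [[0,0,0],[0,0,0],[0,0,0],[0,0,0],[0,0,-0.5]], "twist": [0,0,0,0,0]}}

```text
time: 30.92
tool_pos: [462.7, -223.0, 24.2]
tcp_rot: [-3.14, -0.001, 1.569]
contact_force: [-0.5, 0.2, 0.1]
grip_width: 73.9
finger_force: 0.0
```

{"method": "arm_command", "body": {"gripper": [74,74,85,91,91], "dp": [[0,0,-1],[0,0,-1],[0.5,0,-1],[1,0.3,-0.7],[1,0.3,0]], "twist": [0,0,0,0,0]}}

```text
time: 31.55
tool_pos: [479.5, -160.9, 119.4]
tcp_rot: [3.138, 0.002, 1.568]
contact_force: [0.3, -0.5, -0.3]
grip_width: 90.6
finger_force: 0.0
```

{"method": "arm_command", "body": {"gripper": [91,91,91,91,91], "dp": [[1,0.3,0],[1,0.3,0],[1,0.3,0],[1,0.3,0],[1,0.3,0]], "twist": [0,0,0,0,0]}}

```text
time: 32.17
tool_pos: [516.5, -35.2, 117.9]
tcp_rot: [3.141, 0.0, 1.569]
contact_force: [-0.0, 0.2, 0.3]
grip_width: 91.1
finger_force: 0.0
```

{"method": "arm_command", "body": {"gripper": [91,91,91,91,91], "dp": [[1,0.3,0],[1,0.3,0],[1,0.3,0],[1,0.3,0],[1,0.3,0]], "twist": [0,0,0,0,0]}}

```text
time: 32.8
tool_pos: [554.2, 89.8, 117.9]
tcp_rot: [3.141, 0.0, 1.569]
contact_force: [-0.2, -0.6, 0.3]
grip_width: 91.0
finger_force: 0.0
```

{"method": "arm_command", "body": {"gripper": [91,91,91,91,91], "dp": [[1,0.3,0],[1,0.3,0],[1,0.3,0],[1,0.3,0],[1,0.2,0]], "twist": [0,0,0,0,0]}}

```text
time: 33.42
tool_pos: [589.5, 214.7, 117.9]
tcp_rot: [3.141, -0.0, 1.569]
contact_force: [0.5, 0.3, -0.9]
grip_width: 91.4
finger_force: 0.0
```

{"method": "arm_command", "body": {"gripper": [91,91,91,91,91], "dp": [[1,0,0],[1,0,0],[1,0,0],[0.5,0,0],[0,0,0]], "twist": [0,0,0,0,0]}}

```text
time: 34.05
tool_pos: [589.2, 302.0, 116.9]
tcp_rot: [3.142, 0.0, 1.57]
contact_force: [-0.1, 0.4, -0.7]
grip_width: 90.8
finger_force: 0.0
```

{"method": "arm_command", "body": {"gripper": [91,91,91,91,91], "dp": [[0.06,0.18,0],[0,0,0.7],[0,0,0.8],[0,0,0.8],[0,0,0.76]], "twist": [0,0,0,0,0]}}

```text
time: 34.67
tool_pos: [593.5, 302.0, 38.5]
tcp_rot: [-3.14, 0.001, 1.568]
contact_force: [0.6, -0.3, -0.5]
grip_width: 90.9
finger_force: 0.0
```

{"method": "arm_command", "body": {"gripper": [91,60,37,37,37], "dp": [[0,0,0],[0,0,0],[0,0,0],[0,0,0],[0,0,0]], "twist": [0,0,0,0,0]}}

```text
time: 35.3
tool_pos: [594.1, 302.9, 40.9]
tcp_rot: [3.141, -0.0, 1.569]
contact_force: [-0.2, 0.1, -1.1]
grip_width: 55.6
finger_force: 0.0
```

{"method": "arm_command", "body": {"gripper": [37,37,37,37,37], "dp": [[0,0,0],[0,0,0],[0,0,0],[0,0,0],[0,0,0]], "twist": [0,0,0,0,0]}}

```text
time: 35.92
tool_pos: [594.0, 302.9, 40.7]
tcp_rot: [3.141, -0.0, 1.569]
contact_force: [-1.7, 0.1, 4.1]
grip_width: 50.4
finger_force: 30.0
```

{"method": "arm_command", "body": {"gripper": [37,37,37,37,37], "dp": [[0,0,-0.3],[0,0,-0.7],[0,0,-0.8],[-0.5,0,-0.8],[-1,0,-0.4]], "twist": [0,0,0,0,0]}}

```text
time: 36.55
tool_pos: [594.3, 264.7, 117.4]
tcp_rot: [3.139, -0.0, 1.57]
contact_force: [0.4, -1.0, -1.9]
grip_width: 50.2
finger_force: 30.0
```

{"method": "arm_command", "body": {"gripper": [37,37,37,37,37], "dp": [[-1,-0.05,0],[-1,-0.05,0],[-1,-0.05,0],[-1,-0.05,0],[-1,-0.05,0]], "twist": [0,0,0,0,0]}}

```text
time: 37.17
tool_pos: [586.3, 137.6, 114.5]
tcp_rot: [-3.14, 0.001, 1.567]
contact_force: [1.2, -0.9, -1.8]
grip_width: 50.7
finger_force: 30.0
```

{"method": "arm_command", "body": {"gripper": [37,37,37,37,37], "dp": [[-1,-0.05,0],[-1,-0.05,0],[-1,-0.05,0],[-1,-0.05,0],[-1,0,0]], "twist": [0,0,0,0,0]}}

```text
time: 37.8
tool_pos: [580.6, 12.9, 114.6]
tcp_rot: [-3.14, 0.0, 1.567]
contact_force: [0.4, 0.6, -1.3]
grip_width: 50.1
finger_force: 30.0
```

{"method": "arm_command", "body": {"gripper": [37,37,37,37,37], "dp": [[-1,0,0],[-1,0,0],[-1,0,0],[-1,0,0],[-0.5,0,0]], "twist": [0,0,0,0,0]}}

```text
time: 38.42
tool_pos: [580.4, -99.5, 114.8]
tcp_rot: [-3.14, -0.0, 1.566]
contact_force: [-0.1, 0.8, -2.0]
grip_width: 50.4
finger_force: 30.0
```

{"method": "arm_command", "body": {"gripper": [37,37,37,37,37], "dp": [[0,0,0],[0,0,0.6],[0,0,0.8],[0,0,0],[0,0,0]], "twist": [0,0,0,0,0]}}

```text
time: 39.05
tool_pos: [581.9, -96.6, 80.5]
tcp_rot: [3.142, 0.0, 1.57]
contact_force: [-0.2, -0.1, -1.6]
grip_width: 50.8
finger_force: 30.0
```

Target z is about 13.7. I'll take a quick two-view check before going inside the rim.

{"method": "arm_command", "body": {"gripper": [37,37,37,37,37], "dp": [[-0.06,0.03,0.7],[0,0,0.7],[0,0,0.6],[0,0,0],[0,0,0]], "twist": [0,0,0,0,0]}}

```text
time: 39.67
tool_pos: [582.8, -98.8, 30.5]
tcp_rot: [3.141, 0.0, 1.569]
contact_force: [0.8, 0.2, -1.8]
grip_width: 50.7
finger_force: 30.0
```

Run:
```python
from h import *
im=capture('scene'); a=im[150:340,140:340,::-1]
cv2.imwrite('pics/c4.png',cv2.resize(a,None,fx=3,fy=3,interpolation=cv2.INTER_CUBIC))
o=get_obs();print(o['tool_pos'],o['contact_force'])
```

```text
[582.98038099 -98.80723422  30.90406905] [-0.57897227 -0.93839794 -2.36810574]
```

View pics/c4.png

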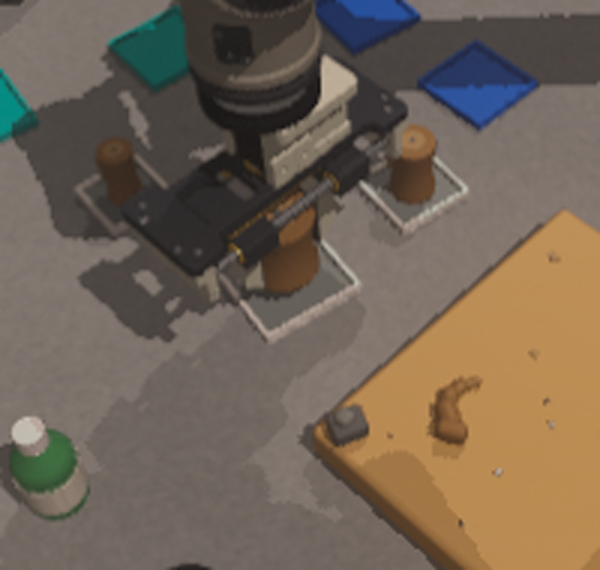

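V4 is centred over tray 4 (crop (290,265)), with V1 and V2 upright in their trays at (118,170) and (413,165). Lowering.

{"method": "arm_command", "body": {"gripper": [37,37,37,37,37], "dp": [[0,0,0.3],[0,0,0.24],[0,0,0.06],[0,0,0.04],[0,0,0]], "twist": [0,0,0,0,0]}}

```text
time: 40.35
tool_pos: [582.6, -98.7, 14.5]
tcp_rot: [3.141, 0.0, 1.569]
contact_force: [0.1, -0.2, -1.7]
grip_width: 50.4
finger_force: 30.0
```

{"method": "arm_command", "body": {"gripper": [37,37,37,37,37], "dp": [[0,0,0.02],[0,0,0.02],[0,0,0],[0,0,0],[0,0,0]], "twist": [0,0,0,0,0]}}

```text
time: 40.98
tool_pos: [582.6, -98.6, 13.7]
tcp_rot: [3.141, 0.0, 1.569]
contact_force: [-0.7, 0.6, 2.8]
grip_width: 50.7
finger_force: 30.0
```

{"method": "arm_command", "body": {"gripper": [70,80,80,80,80], "dp": [[0,0,0],[0,0,0],[0,0,0],[0,0,0],[0,0,-0.5]], "twist": [0,0,0,0,0]}}

```text
time: 41.6
tool_pos: [581.8, -98.5, 25.5]
tcp_rot: [-3.139, -0.001, 1.569]
contact_force: [-0.2, 0.2, 0.2]
grip_width: 79.7
finger_force: 0.0
```

{"method": "arm_command", "body": {"gripper": [80,80,80,80,80], "dp": [[0,0,-1],[0,0,-1],[0,0,-1],[1,0,-1],[1,0,-1]], "twist": [0,0,0,0,0]}}

```text
time: 42.22
tool_pos: [582.7, -48.3, 152.8]
tcp_rot: [3.141, 0.0, 1.568]
contact_force: [0.5, -0.3, -0.0]
grip_width: 80.0
finger_force: 0.0
```

{"method": "arm_command", "body": {"gripper": [80,80,80,80,80], "dp": [[1,0,-0.5],[1,0,0],[1,0,0],[1,0,0],[1,0,0]], "twist": [0,0,0,0,0]}}

```text
time: 42.85
tool_pos: [582.9, 77.2, 164.5]
tcp_rot: [3.141, 0.0, 1.569]
contact_force: [0.7, -0.0, 0.2]
grip_width: 80.1
finger_force: 0.0
```

{"method": "arm_command", "body": {"gripper": [80,80,80,80,80], "dp": [[1,0,0],[1,0,0],[1,0,0],[0.5,0,0],[0,0,0]], "twist": [0,0,0,0,0]}}

```text
time: 43.48
tool_pos: [583.0, 164.3, 163.8]
tcp_rot: [3.141, 0.0, 1.57]
contact_force: [0.3, -0.1, -0.0]
grip_width: 79.9
finger_force: 0.0
```

Run:
```python
from h import *
a=capture('scene')[150:290,140:320,::-1];b=capture('top')[140:260,270:390,::-1]
cv2.imwrite('pics/c5.png',np.hstack([cv2.resize(a,(450,350),interpolation=cv2.INTER_CUBIC),cv2.resize(b,(350,350),interpolation=cv2.INTER_CUBIC)]))
o=get_obs();print(o['tool_pos'],o['contact_force'])
```

```text
[583.12415412 163.1850201  163.63414431] [-1.20595063  0.25745823 -0.65776004]
```

View pics/c5.png

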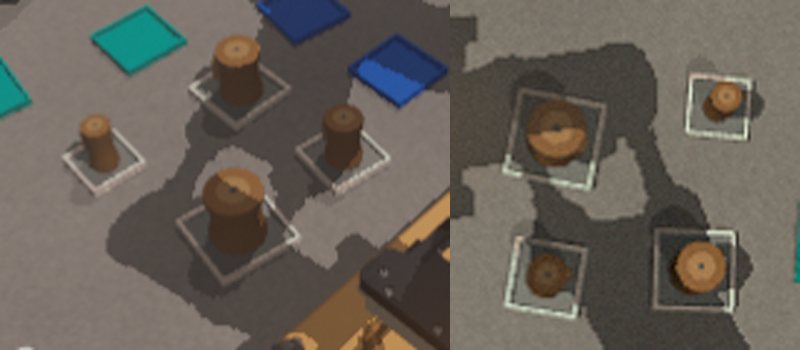

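All four stand upright within their rims. In the top view the end faces are at (726,97), (548,275), (701,267) and (556,132), and the offsets look like parallax. Numeric check, then hand in if it passes.

Run:
```python
from h import *
T={1:(726,97),2:(548,275),3:(701,267),4:(556,132)}; S={1:(95,125),2:(343,117),3:(237,48),4:(234,189)}
tr={1:(613.8,-247.4),2:(456.7,-90.8),3:(464.1,-223.2),4:(582.6,-98.1)}; ok=True
for k in T:
    a=(np.array(T[k])-[450,0])*120/350+[270,140]-.3; b=np.array(S[k])/2.5+[140,150]-.3
    p,g=tri(a,b); d=np.linalg.norm(p[:2]-tr[k]); h=53+2*k; print(k,p.round(1),'gap',g.round(1),'off',d.round(1),'z want',h); ok&=d<9 and abs(p[2]-h)<6
print(ok); 
if ok: print(close_job())
```

```text
1 [ 612.7 -248.3   51.7] gap 0.5 off 1.4 z want 55
2 [454.4 -91.9  53.4] gap 0.0 off 2.5 z want 57
3 [ 462.  -223.4   58.1] gap 0.2 off 2.1 z want 59
4 [579.3 -98.9  57.8] gap 1.7 off 3.4 z want 61
True
the job is handed in; nothing more can be done
None
```

I handed the job in at about 44 s: all four vertebrae stand upright in their own trays, each within about 4 mm of the tray's centre by the camera check. The toe bone and claw were never touched.

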